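Test the touch bar of the sound exhibit

TASK

Test the springy zigzag touch bar of the sound exhibit: with the gripper shut, set the fingertips lightly on its round end and run them along the bar to its square end in one stroke, keeping the bar slightly pressed all the way without lifting off and without pushing it right down to its stop. Finish still holding: the program ends with the shut fingertips resting on the square end, keeping the bar slightly pressed. Do not grasp anything, and leave the jar, the little wooden house and the spool where they stand.

Things in the scene. Friction and masses are not known exactly. Their poses are not given: they have to be found in the camera images.
- board: plywood base board lying fixed on the table, 300 mm (x) by 230 mm (y) by 18 mm; origin at the centre of its underside on the table, z up; it may lie at any yaw. The zigzag aluminium touch bar floats above it: from the round end the bar runs straight from mark to mark (mark1 to mark5, 60, 68, 68 and 60 mm apart), 28 mm wide, 10 mm thick, flat top 50 mm above the table, all at one level
- touch_bar (a joint): how far the whole bar is pressed down, in m: 0 at rest, 0.014 at its stop. The bar sinks level wherever it is pressed, on a spring: about 0.5 N starts it, plus 0.7 N per mm (some 10 N at the stop), and it comes back up when let go
- mark1 (a point): the dark rivet head, 8 mm across and flush, on the bar's centre line at the middle of the round end pad (48 mm across); this point lies on the bar's top face, 50 mm above the table when the bar is at rest, and sinks with the bar
- mark2 (a point): the dark rivet head, 8 mm across and flush, on the bar's centre line at the first bend; this point lies on the bar's top face, 50 mm above the table when the bar is at rest, and sinks with the bar
- mark3 (a point): the dark rivet head, 8 mm across and flush, on the bar's centre line at the middle of the bar; this point lies on the bar's top face, 50 mm above the table when the bar is at rest, and sinks with the bar
- mark4 (a point): the dark rivet head, 8 mm across and flush, on the bar's centre line at the second bend; this point lies on the bar's top face, 50 mm above the table when the bar is at rest, and sinks with the bar
- mark5 (a point): the dark rivet head, 8 mm across and flush, on the bar's centre line at the middle of the square end pad (44 mm across); this point lies on the bar's top face, 50 mm above the table when the bar is at rest, and sinks with the bar
- jar: small closed glass jar with a metal lid, 52 mm across, 65 mm high, loose, standing on the board beside the bar; origin at the centre of its underside
- house: small light-wood block shaped like a house with a pitched roof, 36 mm square and 46 mm high, loose, standing on the board on the other side of the bar; origin at the centre of its underside
- spool: dark wooden spool, 38 mm across and 42 mm high, loose, standing on the table just off one long side of the board; origin at the centre of its underside

How it is judged:
By the outcome, as a careful person would: the job done as asked, in the order asked, and still so for the second after the job is handed in, while the arm keeps its last pose, push and grip.
It also fails if it takes over 42 s, if anything falls off the work surface, if the arm or the gripper's body presses on something with over 40 N, if the wrist force passes 120 N, or if a joint passes its speed limit or range.

ROBOT

A 6-joint arm with a two-finger parallel gripper is mounted at the origin on the work surface. World frame = base frame: x ahead of the robot, y to its left, z up, the work surface at z = 0. Lengths are in m, angles in rad, forces in N, time in s.
With the tool pointing down it reaches from about 0.275 to 0.775 m from the base axis. Payload 14.6 kg.
Tool frame: the origin (TCP) lies midway between the tips of the shut fingers; the grasp point (between the pads) lies r.grip_point_offset behind it (r.grip_point_offset is the distance from the TCP to the grasp point, in m); z points along the fingers, y is the line along which they close (so a half turn about z gives the same grasp; the last joint's range is limited). The gripper opens to 85 mm and grips with 20 to 120 N. Pads are 22 mm wide; open, the fingers measure 114 mm over their backs; the gripper's body (76 mm by 85 mm) begins 54 mm behind the grasp point. The pads swing forward as they close: fully open they stand 13 mm farther back than shut.
Start: joints at [0.978, 0.263, -0.048, 1.259, 0, 1.415], TCP at [0.223, 0.475, 0.231] pointing down, gripper open.
Joint ranges: [-2.65, 2.65], [-0.89, 1.7], [-1.18, 1.37], [-2.13, 2.11], [-1.35, 1.29], [-3.14, 3.14]. Speed limits (rad/s): [1.89, 1.89, 2.57, 2.79, 3.14, 3.14].

INTERFACE

Orientations are given as [roll, pitch, yaw] about the fixed x, y, z axes, in that order (R = Rz(yaw) Ry(pitch) Rx(roll)).
In Python, from cell import r, camera, job gives the robot as it stands. The module is installed in compiled form; this text tells all that it offers.
- The arm moves only by the tool step_arm, never from a script. Its arguments are lists of equal length, an entry for each row: "travel": the shift along the tool's x, y, z in cm, a list of three; "yaw": the turn about the tool's z in rad; "gripper": the closure, from 0 (fully open) to 1 (shut). In form: {"travel": [[tx, ty, tz], ...], "yaw": [yaw, ...], "gripper": [gripper, ...]}. A call has 1 to 5 rows; each row shifts and turns the commanded pose from where the row before left it, along the tool's axes as they then stand; what a row does not reach is not made up. A row lasts 1/10 s, in which the tool goes at most 50 mm and 8.59 degrees, less where a joint would pass 70% of its speed; a pose out of reach is approached as far as the arm can. A call with a gripper value outside its range is refused whole. The fingers move at their own pace and stop on an object; "grip_force" is the grip in N (left out, the last holds). Time passes only in rows, so rows that do not move let the fingers close. It gives the time, the measured TCP pose, the force, the opening and the grip force at its end, in the units of the state.
- r.read_state(): the state, without advancing time (a new reading comes with each control period).
- camera(name): name is "side" or "top" or "wrist"; returns a dict with "frame" (400x640x3 uint8, blue, green, red), "camera_matrix" (3x3 intrinsics, pixels), "extrinsics" (4x4, takes a point from camera to world coordinates); the wrist camera has in their place "T_tool_cam" (4x4, takes a point from camera to tool coordinates, whose origin is the TCP and whose axes are the flange's). Camera axes: x right, y up, looking along -z (the intrinsics and any distortion apply to the point x, -y, -z); pixel columns grow to the right and rows downward; lengths in m; the calibration is good to about 2 mm. A picture is of the moment at which its call begins: read the wrist's pose just before it. There is no depth.
- job.hand_in(): hands the job in; it is judged then, once.
The state is a dict: "clock": time; "joint_positions": joint angles; "dq": joint speeds; "tau": joint torques, N m; "ee_pos": TCP position; "eef_rot": TCP orientation; "force": force on the tool from outside, world axes, zero at the start; "torque": the same for the moment, N m; "gripper_width": finger opening in m; "finger_force": force on a finger pad.
Only numpy, scipy, OpenCV 4.12 (cv2) and the standard library are available. Lean on these libraries where they do the work, as an engineer would, in place of code of your own. Each camera call takes 0.05 s, during which the arm holds its last target. There are 200 camera calls.

## Working session

There is one attempt and no reset: what is moved stays moved. The work goes in short steps, Python scripts to look and compute and a tool call to move; the robot and the scene stay as the last step left them, time stands still between calls to the robot, and variables do not carry over. Pictures are saved under pics/ and viewed, at most 10 in all, crops included, and the job is handed in when it is done.

Besides the shell and the picture viewer there is one more tool, called after ">>>" as name(argument=value, ...), one argument or row to a line, values as JSON. step_arm: Moves the arm, as the interface text tells. Its arguments: {"type":"object","properties":{"travel":{"type":"array"},"yaw":{"type":"array"},"gripper":{"type":"array"},"grip_force":{"type":"number"}},"required":["travel","yaw","gripper"]}

```bash
mkdir -p pics; python3 - <<'E'
from cell import r,camera
import cv2,numpy as np
s=r.read_state();print(s['clock'],s['ee_pos'],s['eef_rot'],s['force'],s['gripper_width'],r.grip_point_offset)
for n in ['top','side']:
    c=camera(n);cv2.imwrite(f'pics/{n}0.png',c['frame']);print(n,c['camera_matrix'],c['extrinsics'],[k for k in c])
E
```

```text
0.0 [0.22240368 0.47523988 0.23081087] [-3.14048598e+00 -1.85774588e-04  2.70378069e+00] [-0.30994517  0.17650315  0.78996585] 0.08545756077284006 0.0187
top [[445.96562217   0.         320.08643619]
 [  0.         445.96562217 198.46148804]
 [  0.           0.           1.        ]] [[ 0.02064787  0.98848241 -0.14992061  0.39545836]
 [-0.99965048  0.02288786  0.01323096  0.02527603]
 [ 0.01650993  0.14959502  0.9886095   0.92712507]
 [ 0.          0.          0.          1.        ]] ['frame', 'camera_matrix', 'extrinsics']
side [[413.70495308   0.         317.79424532]
 [  0.         413.70495308 204.8970743 ]
 [  0.           0.           1.        ]] [[-0.99744047  0.01621294 -0.06963948  0.46886855]
 [-0.06701091 -0.55169356  0.83135056  0.68967394]
 [-0.02494102  0.8338893   0.55136792  0.50717641]
 [ 0.          0.          0.          1.        ]] ['frame', 'camera_matrix', 'extrinsics']
```

View pics/top0.png

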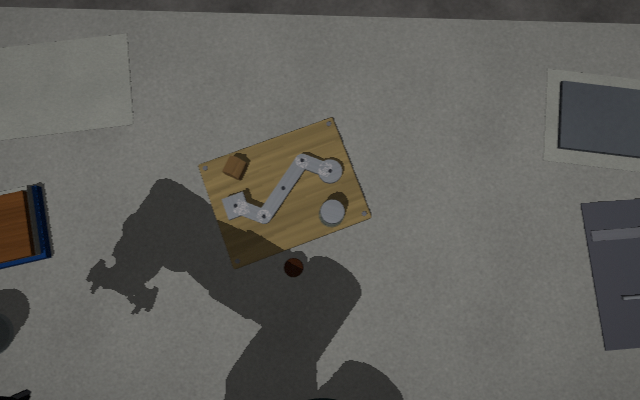

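View pics/side0.png

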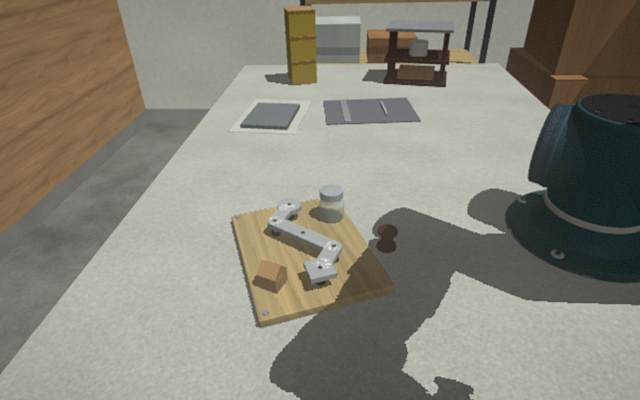

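The top view shows round end mark1 near (330,170), mark2 (302,160), mark3 (283,188), mark4 (265,215) and square end mark5 (236,206). The jar lid is at (333,211), the house at (236,167) and the spool at (293,267).

```bash
cat > h.py <<'E'
import numpy as np,cv2
def ray(K,T,uv,z):
    d=np.linalg.inv(K)@[uv[0],uv[1],1.];d=T[:3,:3]@(d*[1,-1,-1]);o=T[:3,3]
    return o+d*(z-o[2])/d[2]
def proj(K,T,p):
    q=T[:3,:3].T@(np.asarray(p)-T[:3,3]);q=K@(q*[1,-1,-1]);return q[:2]/q[2]
def dark(g,uv,w=6):
    u,v=np.round(uv).astype(int);p=g[v-w:v+w+1,u-w:u+w+1].astype(float)
    i=np.unravel_index(np.argmin(cv2.GaussianBlur(p,(3,3),0)[2:-2,2:-2]),(2*w-3,2*w-3));i=(i[0]+2,i[1]+2)
    yy,xx=np.mgrid[:2*w+1,:2*w+1];near=np.hypot(yy-i[0],xx-i[1])<=2.9
    wt=np.where(near,np.clip(np.median(p[near])-p,0,None),0)
    return np.array([u-w+(wt*xx).sum()/wt.sum(),v-w+(wt*yy).sum()/wt.sum()])
E
python3 - <<'E'
from cell import camera
from h import *
c=camera('top');K,T=c['camera_matrix'],c['extrinsics'];g=c['frame'].max(2)
P=[]
for uv in [(330,170),(302,160),(283,188),(265,215),(236,206)]:
    d=dark(g,uv,5);p=ray(K,T,d,.05);P.append(p);print(d.round(1),p.round(4))
print(np.linalg.norm(np.diff(P,axis=0),axis=1).round(4))
S=camera('side');g2=S['frame'].max(2)
for p in P:
    e=proj(S['camera_matrix'],S['extrinsics'],p)
    d=dark(g2,e,5);print('side',e.round(1),d.round(1),ray(S['camera_matrix'],S['extrinsics'],d,.05).round(4))
print('jar',ray(K,T,(333,211),.083),'house',ray(K,T,(236,167),.05),'spool',ray(K,T,(293,267),.042))
a=cv2.resize(c['frame'][100:290,180:390],None,fx=3.5,fy=3,interpolation=2);cv2.imwrite('pics/crop.png',a)
E
```

```text
[329.7 170.4] [ 0.586  -0.0046  0.05  ]
[301.7 159.8] [0.6063 0.0521 0.05  ]
[282.8 187.7] [0.5485 0.0883 0.05  ]
[263.4 216. ] [0.4909 0.1247 0.05  ]
[235.  205.1] [0.5112 0.1816 0.05  ]
[0.0603 0.0682 0.0682 0.0604]
side [288.7 203.1] [288.7 203.6] [ 0.5857 -0.0027  0.05  ]
side [274.4 219.2] [274.3 219.9] [0.6062 0.0547 0.05  ]
side [302.6 231.2] [302.5 232.1] [0.5485 0.0909 0.05  ]
side [333.4 244.5] [333.4 245.3] [0.4908 0.127  0.05  ]
side [319.8 266.1] [319.6 266.9] [0.5114 0.1836 0.05  ]
jar [ 0.49985517 -0.01114915  0.083     ] house [0.58834065 0.18338788 0.05      ] spool [0.39261836 0.06370787 0.042     ]
```

View pics/crop.png

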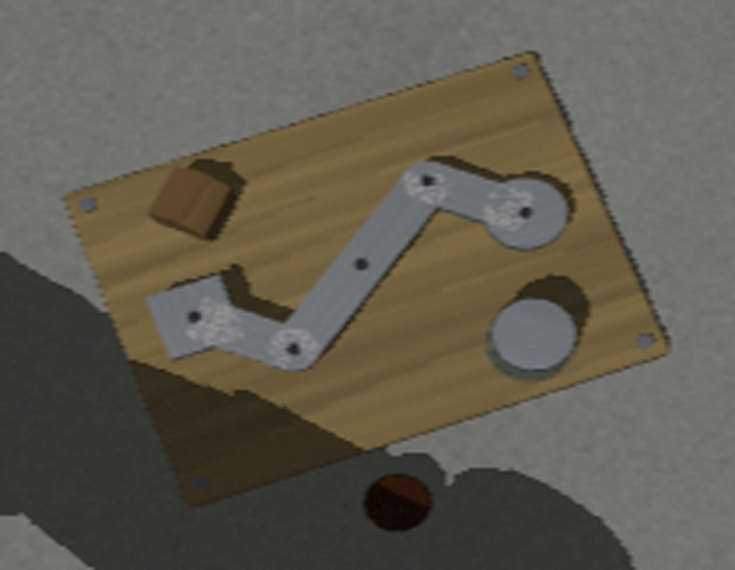

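Both views agree to about 2 mm. I'll use their mean for the marks: m1 (.5858,-.0036), m2 (.6063,.0534), m3 (.5485,.0896), m4 (.4908,.1259), m5 (.5113,.1826). First I'll shut the gripper and turn to world yaw π, so that the travel axes become (-dx, dy, -dz).

>>> step_arm(
  travel=[
    [0, 0, 1],
    [0, 0, 2],
    [0, 0, 2],
    [0, 0, 1],
    [0, 0, 0],
  ],
  yaw=[-0.146, -0.146, -0.146, 0, 0],
  gripper=[1, 1, 1, 1, 1],
  grip_force=20,
)

```text
clock: 0.7
ee_pos: [0.2222, 0.4749, 0.1703]
eef_rot: [-3.14, -0.001, 3.137]
force: [-0.0, 0.0, -0.1]
gripper_width: 0.0124
finger_force: 0.0
```

>>> step_arm(
  travel=[
    [-1.5, -2, 0],
    [-2.8, -3.6, 0],
    [-2.8, -3.6, 0],
    [-2.8, -3.6, 0],
    [-2.8, -3.6, 0],
  ],
  yaw=[0, 0, 0, 0, 0],
  gripper=[1, 1, 1, 1, 1],
)

```text
clock: 1.2
ee_pos: [0.3508, 0.3103, 0.1724]
eef_rot: [3.141, 0.001, 3.138]
force: [-0.3, -0.3, 0.4]
gripper_width: 0.0002
finger_force: 0.0
```

>>> step_arm(
  travel=[
    [-2.8, -3.6, 0],
    [-2.8, -3.6, 0],
    [-2.8, -3.6, 0],
    [-2.8, -3.6, 0],
    [-2.8, -3.6, 0],
  ],
  yaw=[0, 0, 0, 0, 0],
  gripper=[1, 1, 1, 1, 1],
)

```text
clock: 1.7
ee_pos: [0.491, 0.1298, 0.1725]
eef_rot: [3.141, 0.002, 3.137]
force: [0.1, 1.2, -0.4]
gripper_width: 0.0001
finger_force: 0.0
```

>>> step_arm(
  travel=[
    [-2.8, -3.6, 0],
    [-2.8, -3.6, 0],
    [-1.5, -2, 0],
    [0, 0, 0],
    [0, 0, 0],
  ],
  yaw=[0, 0, 0, 0, 0],
  gripper=[1, 1, 1, 1, 1],
)

```text
clock: 2.2
ee_pos: [0.5608, 0.0394, 0.1718]
eef_rot: [3.141, 0.0, 3.138]
force: [0.5, -0.1, -0.3]
gripper_width: -0.0003
finger_force: 0.0
```

```bash
python3 - <<'E'
from cell import r,camera
from h import *
from scipy.spatial.transform import Rotation as R
s=r.read_state();c=camera('wrist');K=c['camera_matrix']
W=np.eye(4);W[:3,:3]=R.from_euler('xyz',s['eef_rot']).as_matrix();W[:3,3]=s['ee_pos'];T=W@c['T_tool_cam']
print(T.round(3),s['ee_pos'])
g=c['frame'].max(2);a=c['frame'].copy()
for p in [(.5858,-.0036,.05),(.6063,.0534,.05),(.5485,.0896,.05),(.4908,.1259,.05),(.5113,.1826,.05)]:
    e=proj(K,T,p)
    if 14<e[0]<625 and 14<e[1]<385:
        d=dark(g,e,12);print(e.round(1),d.round(1),ray(K,T,d,.05).round(4))
        cv2.drawMarker(a,tuple(int(x) for x in e),(0,255,0),0,14)
cv2.imwrite('pics/w1.png',a)
E
```

```text
[[ 0.004 -0.95  -0.312  0.481]
 [ 1.     0.003  0.001  0.04 ]
 [-0.    -0.312  0.95   0.314]
 [ 0.     0.     0.     1.   ]] [0.56080446 0.03941343 0.17177355]
[270.8 215.7] [270.5 215.2] [ 0.5853 -0.0038  0.05  ]
[329.8 234.9] [330.1 237. ] [0.6087 0.0537 0.05  ]
[369.8 177.6] [369.7 180. ] [0.5507 0.0897 0.05  ]
[415.5 112.4] [414.9 111.4] [0.49   0.1253 0.05  ]
[477.5 136.3] [478.1 139.6] [0.5142 0.1837 0.05  ]
```

View pics/w1.png

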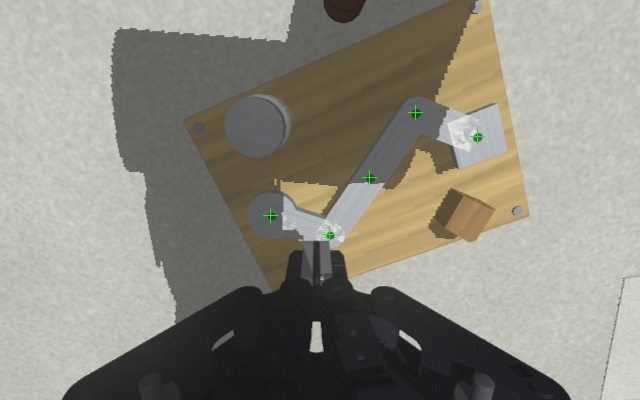

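>>> step_arm(
  travel=[
    [-1.25, -2.15, 2],
    [-1.25, -2.15, 3],
    [0, 0, 3],
    [0, 0, 2],
    [0, 0, 0],
  ],
  yaw=[0, 0, 0, 0, 0],
  gripper=[1, 1, 1, 1, 1],
)

```text
clock: 2.75
ee_pos: [0.5838, -0.0022, 0.0695]
eef_rot: [3.141, -0.004, -3.141]
force: [-1.6, -0.6, 0.5]
gripper_width: 0.0001
finger_force: 0.0
```

>>> step_arm(
  travel=[
    [0, 0, 0.5],
    [0, 0, 0.3],
    [0, 0, 0],
    [0, 0, 0],
    [0, 0, 0],
  ],
  yaw=[0, 0, 0, 0, 0],
  gripper=[1, 1, 1, 1, 1],
)

```text
clock: 3.25
ee_pos: [0.5859, -0.0035, 0.0638]
eef_rot: [-3.141, 0.001, -3.141]
force: [-0.5, 0.2, 0.0]
gripper_width: 0.0001
finger_force: 0.0
```

>>> step_arm(
  travel=[
    [0, 0, 0.4],
    [0, 0, 0.4],
    [0, 0, 0.3],
    [0, 0, 0],
    [0, 0, 0],
  ],
  yaw=[0, 0, 0, 0, 0],
  gripper=[1, 1, 1, 1, 1],
)

```text
clock: 3.75
ee_pos: [0.5856, -0.0034, 0.0522]
eef_rot: [3.142, -0.0, -3.141]
force: [-0.3, 0.1, 0.5]
gripper_width: -0.0003
finger_force: 0.0
```

>>> step_arm(
  travel=[
    [0, 0, 0.15],
    [0, 0, 0.15],
    [0, 0, 0.15],
    [0, 0, 0],
    [0, 0, 0],
  ],
  yaw=[0, 0, 0, 0, 0],
  gripper=[1, 1, 1, 1, 1],
)

```text
clock: 4.25
ee_pos: [0.5858, -0.0034, 0.0479]
eef_rot: [-3.142, 0.0, -3.141]
force: [0.3, 0.7, 1.8]
gripper_width: 0.0
finger_force: 1.0
```

>>> step_arm(
  travel=[
    [0, 0, 0.1],
    [0, 0, 0.1],
    [0, 0, 0.1],
    [0, 0, 0],
    [0, 0, 0],
  ],
  yaw=[0, 0, 0, 0, 0],
  gripper=[1, 1, 1, 1, 1],
)

```text
clock: 4.75
ee_pos: [0.5858, -0.0035, 0.0449]
eef_rot: [-3.142, 0.0, -3.141]
force: [1.2, -0.4, 3.2]
gripper_width: 0.0002
finger_force: 2.1
```

>>> step_arm(
  travel=[
    [-0.21, 0.57, 0],
    [-0.21, 0.57, 0],
    [-0.21, 0.57, 0],
    [-0.21, 0.57, 0],
    [-0.21, 0.57, 0],
  ],
  yaw=[0, 0, 0, 0, 0],
  gripper=[1, 1, 1, 1, 1],
)

```text
clock: 5.25
ee_pos: [0.5963, 0.0257, 0.0448]
eef_rot: [-3.142, -0.0, -3.141]
force: [-1.9, -3.2, 4.6]
gripper_width: 0.0003
finger_force: 2.1
```

>>> step_arm(
  travel=[
    [-0.21, 0.57, 0],
    [-0.21, 0.57, 0],
    [-0.21, 0.57, 0],
    [-0.21, 0.57, 0],
    [-0.21, 0.57, 0],
  ],
  yaw=[0, 0, 0, 0, 0],
  gripper=[1, 1, 1, 1, 1],
)

```text
clock: 5.75
ee_pos: [0.6068, 0.0541, 0.0448]
eef_rot: [3.142, -0.0, -3.141]
force: [-0.5, -2.0, 4.9]
gripper_width: -0.0002
finger_force: 2.1
```

>>> step_arm(
  travel=[
    [0, 0, 0],
    [0, 0, 0],
  ],
  yaw=[0, 0],
  gripper=[1, 1],
)

```text
clock: 5.95
ee_pos: [0.6069, 0.0542, 0.0448]
eef_rot: [3.14, 0.001, -3.141]
force: [0.8, 2.9, 3.9]
gripper_width: 0.0001
finger_force: 2.1
```

>>> step_arm(
  travel=[
    [0.58, 0.355, 0],
    [0.58, 0.355, 0],
    [0.58, 0.355, 0],
    [0.58, 0.355, 0],
    [0.58, 0.355, 0],
  ],
  yaw=[0, 0, 0, 0, 0],
  gripper=[1, 1, 1, 1, 1],
)

```text
clock: 6.45
ee_pos: [0.5771, 0.0716, 0.0449]
eef_rot: [-3.141, 0.0, -3.141]
force: [3.0, -0.9, 3.7]
gripper_width: -0.0003
finger_force: 2.1
```

>>> step_arm(
  travel=[
    [0.58, 0.355, 0],
    [0.58, 0.355, 0],
    [0.58, 0.355, 0],
    [0.58, 0.355, 0],
    [0.58, 0.355, 0],
  ],
  yaw=[0, 0, 0, 0, 0],
  gripper=[1, 1, 1, 1, 1],
)

```text
clock: 6.95
ee_pos: [0.5481, 0.0893, 0.0448]
eef_rot: [-3.142, -0.0, -3.141]
force: [2.5, -1.3, 4.7]
gripper_width: 0.0
finger_force: 2.1
```

>>> step_arm(
  travel=[
    [0.58, 0.365, 0],
    [0.58, 0.365, 0],
    [0.58, 0.365, 0],
    [0.58, 0.365, 0],
    [0.58, 0.365, 0],
  ],
  yaw=[0, 0, 0, 0, 0],
  gripper=[1, 1, 1, 1, 1],
)

```text
clock: 7.45
ee_pos: [0.5191, 0.1076, 0.0448]
eef_rot: [-3.142, -0.0, -3.141]
force: [3.2, -2.8, 4.6]
gripper_width: 0.0001
finger_force: 2.1
```

>>> step_arm(
  travel=[
    [0.57, 0.365, 0],
    [0.57, 0.365, 0],
    [0.57, 0.365, 0],
    [0.57, 0.365, 0],
    [0.57, 0.365, 0],
  ],
  yaw=[0, 0, 0, 0, 0],
  gripper=[1, 1, 1, 1, 1],
)

```text
clock: 7.95
ee_pos: [0.4907, 0.1258, 0.0448]
eef_rot: [-3.142, 0.0, -3.141]
force: [2.7, -3.0, 4.0]
gripper_width: 0.0001
finger_force: 2.1
```

>>> step_arm(
  travel=[
    [0, 0, 0],
    [0, 0, 0],
  ],
  yaw=[0, 0],
  gripper=[1, 1],
)

```text
clock: 8.15
ee_pos: [0.4902, 0.1259, 0.0446]
eef_rot: [3.141, -0.002, -3.141]
force: [-2.1, 2.3, 4.5]
gripper_width: -0.0002
finger_force: 2.2
```

To m5 (.5125,.183): dx +.022, dy +.057.

>>> step_arm(
  travel=[
    [-0.22, 0.57, 0],
    [-0.22, 0.57, 0],
    [-0.22, 0.57, 0],
    [-0.22, 0.57, 0],
    [-0.22, 0.57, 0],
  ],
  yaw=[0, 0, 0, 0, 0],
  gripper=[1, 1, 1, 1, 1],
)

```text
clock: 8.65
ee_pos: [0.5024, 0.1545, 0.0447]
eef_rot: [-3.141, -0.0, -3.141]
force: [-1.1, -2.2, 4.1]
gripper_width: 0.0002
finger_force: 2.1
```

>>> step_arm(
  travel=[
    [-0.22, 0.57, 0],
    [-0.22, 0.57, 0],
    [-0.22, 0.57, 0],
    [-0.22, 0.57, 0],
    [-0.22, 0.57, 0],
  ],
  yaw=[0, 0, 0, 0, 0],
  gripper=[1, 1, 1, 1, 1],
)

```text
clock: 9.15
ee_pos: [0.5133, 0.183, 0.0448]
eef_rot: [-3.142, -0.0, -3.141]
force: [-0.7, -3.0, 3.8]
gripper_width: 0.0
finger_force: 2.1
```

>>> step_arm(
  travel=[
    [0, 0, 0],
    [0, 0, 0],
    [0, 0, 0],
  ],
  yaw=[0, 0, 0],
  gripper=[1, 1, 1],
)

```text
clock: 9.45
ee_pos: [0.5134, 0.1829, 0.0449]
eef_rot: [3.141, 0.001, -3.141]
force: [0.1, 3.0, 4.3]
gripper_width: 0.0002
finger_force: 2.0
```

```bash
python3 - <<'E'
from cell import camera
import cv2
c=camera('side');cv2.imwrite('pics/s2.png',cv2.resize(c['frame'][150:330,200:440],None,fx=3,fy=3))
E
```

```text
(no output)
```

View pics/s2.png

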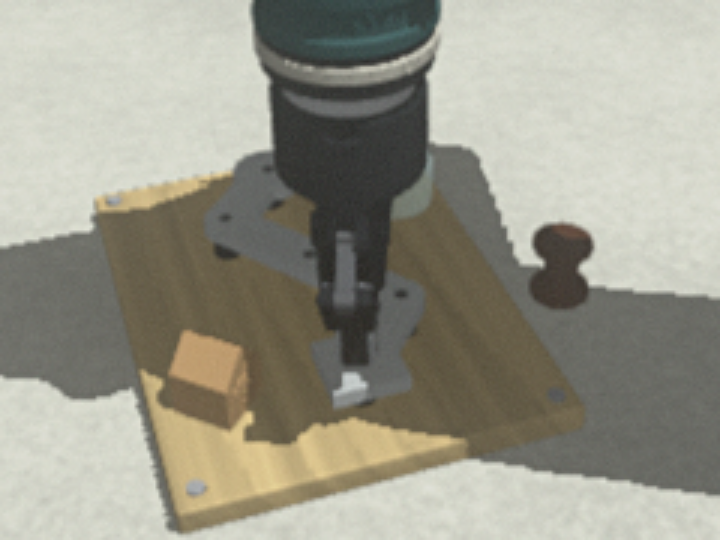

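The fingertips rest on the middle of the square pad (crop about (355,360)). The house, the spool and the visible part of the jar stand where they were, and the force is steady at about 4 N.

```bash
python3 -c "
from cell import job
print(job.hand_in())"
```

```text
the job is handed in; nothing more can be done
None
```

The job is handed in: the shut fingertips ran from the round end to the square end without lifting, with the bar pressed about 5 mm (3–5 N at each reading). They finished resting on the square end, with the jar, house and spool left alone.

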